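# Lay the specimen case down against the stop rail

## Robot

A 6-joint arm with a two-finger parallel gripper is mounted at the origin on the work surface. World frame = base frame: x ahead of the robot, y to its left, z up, the work surface at z = 0. Lengths are in mm, angles in degrees, forces in N, time in s.
With the tool pointing down it reaches from about 275 to 725 mm from the base axis. Payload 15.9 kg.
Tool frame: the origin (TCP) lies between the finger pads; the fingertips stand 11 mm ahead of it and the grasp point (between the pads) lies 8 mm behind it; z points along the fingers, y is the line along which they close (so a half turn about z gives the same grasp; the last joint's range is limited). The gripper opens to 85 mm and grips with 20 to 120 N. Pads are 22 mm wide; open, the fingers measure 114 mm over their backs; the gripper's body (76 mm by 85 mm) begins 54 mm behind the grasp point. The pads swing forward as they close: fully open they stand 13 mm farther back than shut.
Start: joints at [-68.125, 12.198, -1.971, 75.831, 0, 90], TCP at [186.289, -463.985, 242.306] pointing down, gripper open.
Joint ranges: [-170.91, 170.91], [-42.67, 98.43], [-65.05, 77.54], [-120.47, 116.71], [-90, 82.35], [-180, 180]. Speed limits (degrees/s): [108.29, 108.29, 136.94, 147.25, 180, 180].

## Interface

Orientations are given as [roll, pitch, yaw] about the fixed x, y, z axes, in that order (R = Rz(yaw) Ry(pitch) Rx(roll)).
In Python, from plant import ctrl gives the robot as it stands. The module is installed in compiled form; this text tells all that it offers.
- The arm moves only by the tool step_arm, never from a script. Its argument "rows" is one flat list of numbers, 4 for each row, row after row: the shift along the tool's x, y, z in cm, then the turn about the tool's z in rad. A call has 1 to 10 rows; each row shifts and turns the commanded pose from where the row before left it, along the tool's axes as they then stand; what a row does not reach is not made up. A row lasts 1/12 s, in which the tool goes at most 41.7 mm and 7.16 degrees, less where a joint would pass 70% of its speed; a pose out of reach is approached as far as the arm can. A call is refused whole if a number of a shift passes 4.17 or a number of a turn 0.125, either way. A call with a gripper value outside its range is refused whole. "fingers" is the finger opening in cm, from 0 to 8.54, set as the call begins (left out, the last holds). The fingers move at their own pace and stop on an object; "force" is the grip in N (left out, the last holds). Time passes only in rows, so rows that do not move let the fingers close. It gives the time, the measured TCP pose, the force, the opening and the grip force at its end, in the units of the state.
- ctrl.read_state(): the state, without advancing time (a new reading comes with each control period).
- ctrl.read_camera(name): name is "side" or "top" or "wrist"; returns a dict with "img" (384x512x3 uint8, blue, green, red), "intrinsics" (3x3 intrinsics, pixels), "origin" and "orientation" of the camera in the world; the wrist camera has in their place "T_tool_cam" (4x4, takes a point from camera to tool coordinates, whose origin is the TCP and whose axes are the flange's). Camera axes: x right, y down, z forward; pixel columns grow to the right and rows downward; lengths in mm; the calibration is good to about 2 mm. A picture is of the moment at which its call begins: read the wrist's pose just before it. There is no depth.
- ctrl.finish_job(): hands the job in; it is judged then, once.
Trained networks look in the newest picture that a camera, given by its name, has taken for a name from the list of things; names that differ only in an ending like _2 or _b are one class to them, and where a whole thing is asked for, a point or a joint stands for the part that bears it (a point fixed in the world has none). Each returns a list of dicts, best first, with "p" (0 to 1); they miss things now and then, are a little off and sometimes report something else, mostly with a low value. They report only what shows in the picture. A call takes as long as a camera call. They do not tell look-alikes from the thing itself.
- ctrl.boxes_of(camera, name): "location" ([row, column] in pixels, amid what is visible of it).
- ctrl.mark_of(camera, name): "location" ([row, column] in pixels: a listed point, or the origin of a listed thing).
The state is a dict: "clock": time; "joint_positions": joint angles; "dq": joint speeds; "joint_efforts": joint torques, N m; "position": TCP position; "tcp_rot": TCP orientation; "force": force on the tool from outside, world axes, zero at the start; "moment": the same for the moment, N m; "opening": opening from 0.0 (shut) to 1.0 (fully open); "grasp_force": force on a finger pad.
Only numpy, scipy, OpenCV 4.12 (cv2) and the standard library are available. Lean on these libraries where they do the work, as an engineer would, in place of code of your own. Each camera call takes 0.05 s, during which the arm holds its last target. There are 200 camera calls.

## Task

The specimen case is standing on end on the rubber tray: with the fingertips, push it over backwards so that it lies flat on its plain back with the window facing up, then push the lying case along the tray until its leading end is flush against the stop rail. Only push it: do not lift or carry it, and leave the jar, the stub stand and the mug standing where they are.

Things in the scene. Friction and masses are not known exactly. Their poses are not given: they have to be found in the camera images.
- tray: Fixed tray: black rubber plate 340 x 420 mm, top 6 mm above the table, aluminium stop rail along its far edge (420 long, 14 thick, 16 mm high above the plate). Origin: table height, under the middle of the rail's near face. x points towards the rail, within 0.25 rad of world x; y runs along the rail; z up. Rail's near face at x = 0; plate from x = -325 to +15 mm.
- case: Loose white specimen case, flat box 36 (x) by 96 (y) by 130 mm (z), standing on its small end 190 to 240 mm before the rail, turned up to 0.4 rad from the tray. Origin: middle of the end it stands on; z points from there to the other end. Face at -x, towards the robot: clear window in a grey frame over rows of metal stubs. Face at +x, towards the rail: plain back.
- case_center (a point): Middle of the case and its centre of mass (0.2 to 0.35 kg): 65 mm above the plate standing, 18 mm lying. Past about 16 degrees the case falls by itself, sliding a few mm. Laid down, case x points down, case z towards the rail, its origin is the middle of the near end 18 mm above the plate; it is smooth plastic (friction about 0.4) and slides with 1 N or so.
- case_corner_left (a point): Corner of the case's upper end at the plain back, on its +y side (x = 18, y = 48, z = 130 mm in the case's frame). Lying on its back this corner is at the leading end, on the tray.
- case_corner_right (a point): The same corner on the case's -y side (x = 18, y = -48, z = 130 mm in the case's frame).
- jar: Bystander: small amber glass jar with a white lid, 44 mm across, 62 mm high, standing loose at one side of the tray, about 180 mm from its middle line. Origin: middle of its underside.
- stubstand: Bystander: small aluminium pedestal with a waist, 42 mm across its foot, 52 mm high, standing loose at the tray's other side, about 180 mm from its middle line (jar and stand may change sides). Origin: middle of its underside.
- mug: Bystander: blue mug, 76 mm across, 90 mm high, on the table to the right of the tray. Origin: middle of its underside.
Things that resemble listed ones, but are neither listed nor needed, are in the scene too. Leave any orange look-alike of the case alone.

How it is judged:
By the outcome, as a careful person would: the job done as asked, in the order asked, and still so for the second after the job is handed in, with the robot touching nothing.
It also fails if it takes over 58 s, if anything falls off the work surface, if the arm or the gripper's body presses on something with over 40 N, if the wrist force passes 120 N, or if a joint passes its speed limit or range.

## Working session

There is one attempt and no reset: what is moved stays moved. The work goes in short steps, Python scripts to look and compute and a tool call to move; the robot and the scene stay as the last step left them, time stands still between calls to the robot, and variables do not carry over. Pictures are saved under pics/ and viewed, at most 10 in all, crops included, and the job is handed in when it is done.

Besides the shell and the picture viewer there is one more tool, called as name(argument=value, ...) on one line, values as JSON. step_arm: Moves the arm, as the interface text tells. Its arguments: {"type":"object","properties":{"rows":{"type":"array","items":{"type":"number"}},"fingers":{"type":"number"},"force":{"type":"number"}},"required":["rows"]}

```bash
mkdir -p pics; cat > h.py <<'E'
import numpy as np, cv2
from plant import ctrl
from scipy.spatial.transform import Rotation as Ro
def cam(n):
    c=ctrl.read_camera(n); o=np.array(c["origin"],float); R=np.array(c["orientation"],float)
    if R.shape!=(3,3): R=Ro.from_euler('xyz',R.ravel(),degrees=True).as_matrix()
    return c["img"],np.array(c["intrinsics"],float),o,R
def ray(K,R,rc):
    d=R@np.linalg.inv(K)@np.array([rc[1],rc[0],1.]); return d/np.linalg.norm(d)
def onz(K,o,R,rc,z):
    d=ray(K,R,rc); return o+d*(z-o[2])/d[2]
def tri(a,b):  # (K,o,R,rc)
    A=np.zeros((3,3));B=np.zeros(3)
    for K,o,R,rc in (a,b):
        d=ray(K,R,rc);P=np.eye(3)-np.outer(d,d);A+=P;B+=P@o
    return np.linalg.solve(A,B)
def px(K,o,R,p):
    q=K@(R.T@(np.array(p)-o)); return q[:2]/q[2]
E
cat > l.py <<'E'
from h import *
V={}
for n in("top","side"):
    c=ctrl.read_camera(n); print(n,c["origin"],np.array(c["orientation"]).round(3).tolist())
    im,K,o,R=cam(n); V[n]=(K,o,R); cv2.imwrite(f"pics/{n}0.png",im)
s=ctrl.read_state(); print(s["position"],s["tcp_rot"],s["clock"])
for nm in "tray case case_center case_corner_left case_corner_right jar stubstand mug".split():
    r={n:ctrl.mark_of(n,nm)[:3] for n in V}
    print(nm,{n:[(np.round(d["location"],1).tolist(),round(d["p"],2)) for d in r[n]] for n in r})
    if r["top"] and r["side"]:
        for a in r["top"]:
          for b in r["side"]:
            p=tri((*V["top"],a["location"]),(*V["side"],b["location"])); print("   ",p.round(1),(px(*V["top"],p)[::-1]-a["location"]).round(1))
E
python3 l.py
```

```text
top [ 320.70241426  -94.60550668 1244.60073568] [-169.845, -1.921, -89.124]
side [ 14.19961618 679.95254766 665.56655846] [-120.608, 0.489, -146.935]
[ 186.23834326 -463.80954535  242.01343243] [-1.79960975e+02 -1.04793486e-03  2.18778031e+01] 0.2
tray {'top': [([144.3, 246.4], 0.75), ([216.0, 223.0], 0.35)], 'side': [([214.4, 210.1], 0.8)]}
    [684.8 -83.  -16.5] [0.1 0. ]
    [510.5  13.7  96.9] [-21.  -14.6]
case {'top': [([225.5, 116.4], 0.83), ([216.6, 224.5], 0.8), ([284.2, 116.5], 0.75)], 'side': [([217.3, 147.4], 0.85), ([245.3, 261.2], 0.77), ([358.5, 267.7], 0.58)]}
    [458.9 251.2 241.7] [-20.9 -18.4]
    [373.9 197.7 201.5] [17.9  7.4]
    [359.3 258.1 -25.3] [27.1  7.9]
    [550.1  73.7 122. ] [-38.6 -39.4]
    [464.8 -25.3  -2.2] [0.2 0.1]
    [ 479.7  -14.6 -450.8] [9.7 3.5]
    [360.9 265.2 292.6] [-37.7 -37. ]
    [295.3 209.  225.4] [-6.6 -3.2]
    [269.5 263.4   4.9] [1.  0.4]
case_center {'top': [([212.1, 224.0], 0.81), ([224.8, 112.4], 0.72), ([284.3, 112.4], 0.71)], 'side': [([311.1, 193.3], 0.67), ([335.9, 272.5], 0.67), ([223.9, 258.3], 0.58)]}
    [ 572.   
[... 978 characters left out ...]
 0.64), ([329.0, 289.4], 0.64)]}
    [485.1 -53.4 130.5] [-0.1 -0. ]
    [ 620.7   38.  -212.9] [-25.3 -22.6]
    [ 474.   -59.5 -328.9] [21.7  5.8]
    [269.5 216.  337.2] [-16.1  -8.3]
    [300.  315.7 197.9] [-33.4 -29.6]
    [220.1 267.2 121. ] [-0.5 -0.2]
    [639.4 -55.4 158.7] [56.5 15.1]
    [ 956.4   -4.  -401.2] [19.1  8.2]
    [594.8  14.8 -82.1] [92.  -5.8]
jar {'top': [([198.1, 296.7], 0.64)], 'side': [([201.1, 279.7], 0.72)]}
    [ 524.  -230.2    6.4] [-0.8 -0.4]
stubstand {'top': [([178.7, 171.1], 0.7)], 'side': [([258.1, 194.0], 0.7)]}
    [566.5 127.5  17.6] [0.7 0.4]
mug {'top': [([222.2, 408.5], 0.61)], 'side': [([166.5, 342.9], 0.6)]}
    [ 456.5 -556.     2.6] [0.7 0.3]
```

View pics/top0.png

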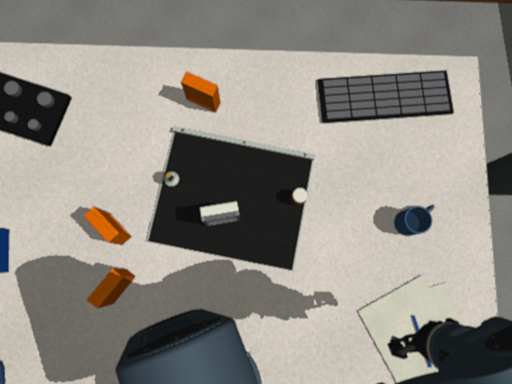

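View pics/side0.png

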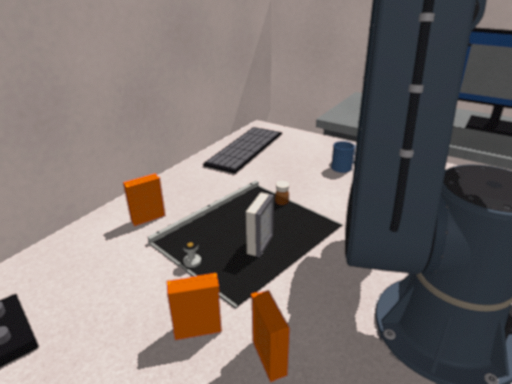

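The top view shows the white case near px (220,212) with its window side towards the robot. The jar is at (299,196), the stub stand at (172,179) and the rail runs (173,130)–(312,156). The orange boxes are decoys. Next I'll enlarge both views around the case.

```bash
cat > c.py <<'E'
from h import *
a=cv2.imread("pics/top0.png")[115:275,140:320]; b=cv2.imread("pics/side0.png")[180:270,200:300]
a=cv2.resize(a,(533,474),interpolation=cv2.INTER_CUBIC); cv2.imwrite("pics/ct.png",a)
im=cv2.imread("pics/top0.png"); g=im.max(2)
m=((g<45)*255).astype(np.uint8); m[:125]=0;m[275:]=0;m[:,:140]=0;m[:,320:]=0
m=cv2.morphologyEx(m,cv2.MORPH_CLOSE,np.ones((5,5)))
c=max(cv2.findContours(m,0,2)[0],key=cv2.contourArea); h=cv2.convexHull(c)
_,K,o,R=cam("top")
q=cv2.approxPolyDP(h,6,True)[:,0]; print(q.tolist())
for p in q: print(p,onz(K,o,R,p[::-1],6).round(1))
r=cv2.minAreaRect(np.array([onz(K,o,R,p[0][::-1],6)[:2] for p in h],np.float32)); print(r)
w=((g>110)*255).astype(np.uint8); w[:195]=0;w[232:]=0;w[:,:192]=0;w[:,248:]=0
c=max(cv2.findContours(w,0,2)[0],key=cv2.contourArea); print(cv2.minAreaRect(c))
for t in(110,150,190):
  w2=((g>t)*w).astype(np.uint8); c=max(cv2.findContours(((w2>0)*255).astype(np.uint8),0,2)[0],key=cv2.contourArea)
  r=cv2.minAreaRect(np.array([onz(K,o,R,p[0][::-1],136)[:2] for p in c],np.float32)); print(t,r)
E
python3 c.py
```

```text
[[176, 133], [310, 160], [290, 268], [149, 239]]
[176 133] [707.7 123.8   6. ]
[310 160] [ 635.6 -270.2    6. ]
[290 268] [ 323.3 -212.8    6. ]
[149 239] [397.2 183.4   6. ]
((516.0335083007812, -44.10377502441406), (406.20233154296875, 320.9687805175781), 79.61791229248047)
((219.22840881347656, 210.33229064941406), (13.57342529296875, 38.12949752807617), 80.27242279052734)
110 ((465.0898742675781, -18.953227996826172), (34.920021057128906, 96.86714935302734), 10.920193672180176)
150 ((469.17205810546875, -17.482135772705078), (23.76800537109375, 94.0303726196289), 10.760143280029297)
190 ((468.8288269042969, -17.839916229248047), (21.17597007751465, 92.62294006347656), 10.754739761352539)
```

View pics/ct.png

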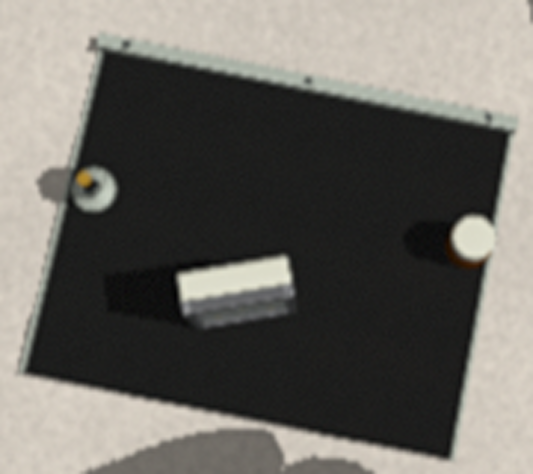

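The top and enlarged views agree. The case is centred near (464,-19) with yaw about +10.8°. The tray yaw is about -10.4° and the middle of the rail is near (673,-73). I'm moving the arm behind the case, high up.

step_arm(rows=[1.75, -1.62, 0, 0, 1.75, -1.62, 0, 0, 1.75, -1.62, 0, 0, 1.75, -1.62, 0, 0, 1.75, -1.62, 0, 0, 1.75, -1.62, 0, 0, 1.75, -1.62, 0, 0, 1.75, -1.62, 0, 0, 1.75, -1.62, 0, 0, 1.75, -1.62, 0, 0], fingers=5.5)

```text
clock: 1.88
position: [288.6, -247.4, 242.4]
tcp_rot: [180.0, -0.0, 21.9]
force: [0.5, -0.6, 0.4]
opening: 0.643
grasp_force: 0.0
```

step_arm(rows=[1.75, -1.62, 0, 0, 1.75, -1.62, 0, 0, 1.75, -1.62, 0, 0, 1.75, -1.62, 0, 0, 1.75, -1.62, 0, 0, 1.75, -1.62, 0, 0, 1.75, -1.62, 0, 0, 1.75, -1.62, 0, 0, 1.75, -1.62, 0, 0.1, 1.75, -1.62, 0, 0.094])

```text
clock: 2.72
position: [392.6, -32.8, 242.5]
tcp_rot: [180.0, -0.0, 10.5]
force: [0.5, -0.5, -0.6]
opening: 0.646
grasp_force: 0.0
```

step_arm(rows=[0, 0, 0, 0, 0, 0, 0, 0])

```text
clock: 2.88
position: [392.7, -33.3, 242.2]
tcp_rot: [180.0, 0.0, 10.9]
force: [0.3, 0.1, -0.2]
opening: 0.644
grasp_force: 0.0
```

step_arm(rows=[0, 0, 1.21, 0, 0, 0, 1.21, 0, 0, 0, 1.21, 0, 0, 0, 1.21, 0, 0, 0, 1.21, 0, 0, 0, 1.21, 0, 0, 0, 1.21, 0, 0, 0, 1.21, 0, 0, 0, 1.21, 0, 0, 0, 1.21, 0])

```text
clock: 3.72
position: [392.1, -34.8, 120.8]
tcp_rot: [180.0, -0.0, 10.8]
force: [-0.2, 0.9, 0.7]
opening: 0.641
grasp_force: 0.0
```

```bash
cat > look.py <<'E'
from h import *
import sys
s=ctrl.read_state();print(np.round(s["position"],1),np.round(s["force"],1),s["clock"])
a=cam("side")[0]; b=cam("top")[0]
w=ctrl.read_camera("wrist")["img"]
a=cv2.resize(a[150:310,120:320],(400,320),interpolation=cv2.INTER_CUBIC);b=cv2.resize(b[115:275,130:330],(400,320),interpolation=cv2.INTER_CUBIC)
w=cv2.resize(w,(360,270))
cv2.imwrite(f"pics/{sys.argv[1]}.png",np.vstack([np.hstack([a,b]),np.hstack([w,np.zeros((270,440,3),np.uint8)])]))
E
python3 look.py k1
```

```text
[392.1 -34.8 120.8] [-0.2  0.9  0.7] 3.7167
```

View pics/k1.png

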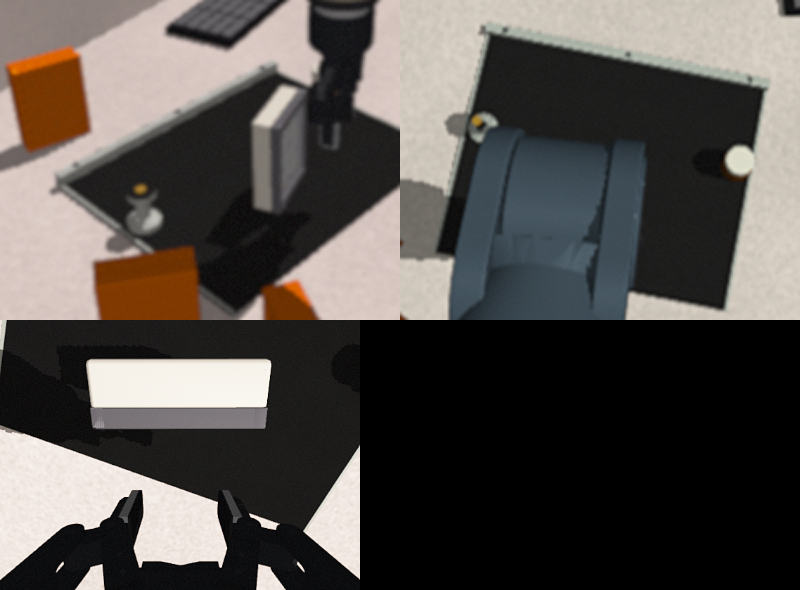

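The wrist view shows the case squared up and centred ahead of the open fingers. The fingertips are high beside the upper part of the window face, so I'm pushing.

step_arm(rows=[0.8, 0, 0, 0, 0.8, 0, 0, 0, 0.8, 0, 0, 0, 0.8, 0, 0, 0, 0.3, 0, 0, 0, 0.3, 0, 0, 0, 0.3, 0, 0, 0, 0.3, 0, 0, 0, 0.3, 0, 0, 0, 0.3, 0, 0, 0])

```text
clock: 4.7
position: [441.7, -24.7, 121.3]
tcp_rot: [180.0, 0.0, 10.8]
force: [0.8, -0.7, 0.5]
opening: 0.644
grasp_force: 0.2
```

step_arm(rows=[0.4, 0, 0, 0, 0.4, 0, 0, 0, 0.4, 0, 0, 0, 0.4, 0, 0, 0, 0.4, 0, 0, 0, 0.4, 0, 0, 0])

```text
clock: 5.2
position: [465.6, -20.2, 121.3]
tcp_rot: [-180.0, 0.0, 10.8]
force: [0.2, -0.7, -0.1]
opening: 0.645
grasp_force: 0.0
```

```bash
python3 look.py k2
```

```text
[465.6 -20.2 121.3] [ 0.2 -0.7 -0.1] 5.2
```

View pics/k2.png

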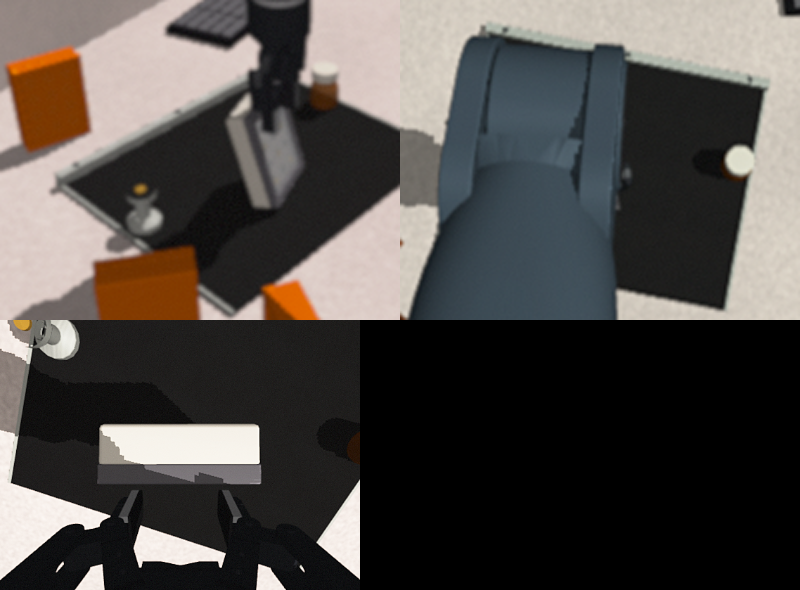

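The case is tilting backwards, squarely, near the balance point. Push on a little, then wait.

step_arm(rows=[0.4, 0, 0, 0, 0.4, 0, 0, 0, 0.4, 0, 0, 0, 0.3, 0, 0, 0, 0.3, 0, 0, 0, 0, 0, 0, 0, 0, 0, 0, 0, 0, 0, 0, 0, 0, 0, 0, 0, 0, 0, 0, 0])

```text
clock: 6.18
position: [482.7, -16.9, 121.3]
tcp_rot: [-180.0, 0.0, 10.8]
force: [0.3, 0.1, -0.1]
opening: 0.64
grasp_force: 0.0
```

step_arm(rows=[-1.5, 0, -0.3, 0, -1.5, 0, -0.3, 0, -1.5, 0, 0, 0, -1.5, 0, 0, 0, -1.5, 0, 0, 0, -1.5, 0, 0, 0, -1, 0, 0, 0, 0, 0, 0, 0])

```text
clock: 6.85
position: [383.1, -35.7, 127.4]
tcp_rot: [-180.0, 0.0, 10.7]
force: [0.6, 0.9, 0.3]
opening: 0.644
grasp_force: 0.0
```

```bash
python3 look.py k3; cat > w.py <<'E'
from h import *
s=ctrl.read_state(); p=np.array(s["position"]);Rt=Ro.from_euler('xyz',s["tcp_rot"],degrees=True).as_matrix()
c=ctrl.read_camera("wrist"); T=np.array(c["T_tool_cam"]); K=np.array(c["intrinsics"],float)
R=Rt@T[:3,:3]; o=p+Rt@T[:3,3]
im=c["img"]; print(im.shape)
print("cam",o.round(0))
for nm,z in(("case",24),("case_center",24),("case_corner_left",6),("case_corner_right",6)):
    print(nm,[(np.round(d["location"]).tolist(),round(d["p"],2),onz(K,o,R,d["location"],z)[:2].round(1).tolist()) for d in ctrl.mark_of("wrist",nm)[:2]])
cv2.imwrite("pics/wr.png",im)
E
python3 w.py
```

```text
[383.1 -35.7 127.4] [0.6 0.9 0.3] 6.85
(384, 512, 3)
cam [459. -21. 260.]
case [([66.0, 254.0], 0.59, [485.3, -14.9])]
case_center []
case_corner_left []
case_corner_right []
```

View pics/k3.png

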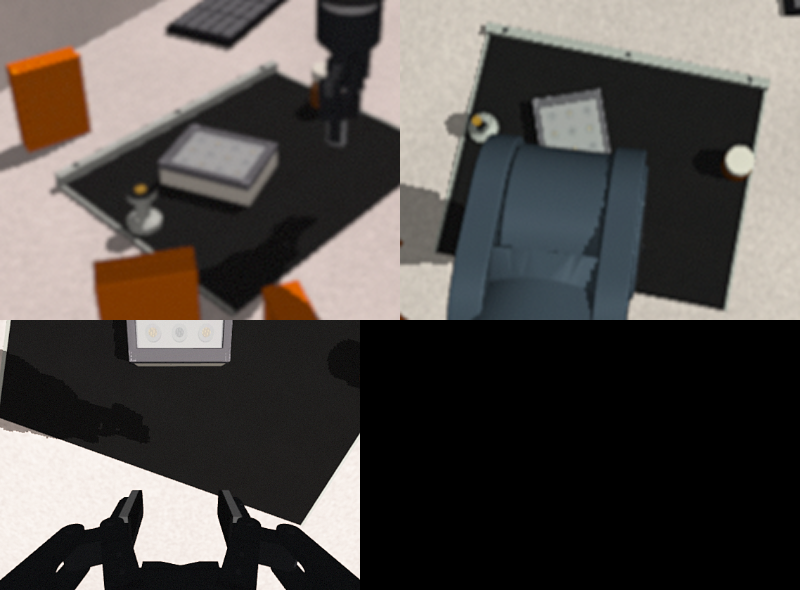

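The case lies flat with its window up, about 200 mm from the rail and still yawed about +11°. I'm lowering the fingers behind its near end.

step_arm(rows=[0.6, 0, 1, 0, 0.6, 0, 1, 0, 0.6, 0, 1, 0, 0.6, 0, 1, 0, 0.6, 0, 1, 0, 0.6, 0, 1, 0, 0.6, 0, 1, 0, 0.6, 0, 1, 0, 0.6, 0, 1, 0, 0.6, 0, 1, 0])

```text
clock: 8.08
position: [444.1, -24.2, 26.3]
tcp_rot: [-180.0, 0.0, 10.8]
force: [0.6, -0.0, 0.3]
opening: 0.646
grasp_force: 0.0
```

step_arm(rows=[0.5, 0, 0, 0, 0.5, 0, 0, 0, 0.5, 0, 0, 0, 0.5, 0, 0, 0, 0.3, 0, 0, 0, 0.3, 0, 0, 0, 0.3, 0, 0, 0, 0.3, 0, 0, 0, 0.3, 0, 0, 0, 0, 0, 0, 0])

```text
clock: 8.92
position: [478.4, -17.7, 27.3]
tcp_rot: [180.0, -0.0, 10.8]
force: [-0.4, -0.2, 0.4]
opening: 0.64
grasp_force: 0.0
```

```bash
python3 look.py k4;python3 w.py
```

```text
[478.4 -17.7  27.3] [-0.4 -0.2  0.4] 8.9167
(384, 512, 3)
cam [552.  -3. 159.]
case [([246.0, 254.0], 0.94, [484.9, -15.0])]
case_center [([103.0, 254.0], 0.59, [552.1, -2.2])]
case_corner_left []
case_corner_right []
```

View pics/k4.png

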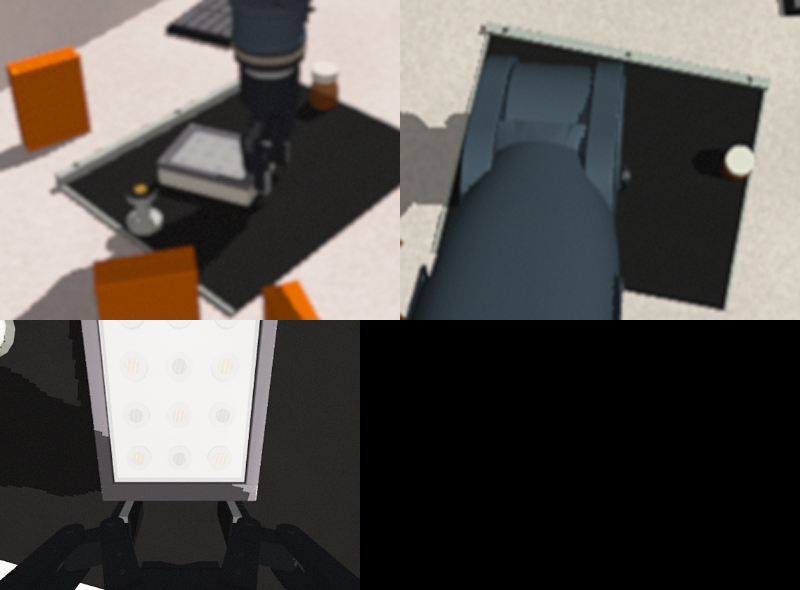

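The fingers are at the near end, centred. Next I turn clockwise while advancing, so the case turns with the tool.

step_arm(rows=[0.2, 0, 0, 0, 0.2, 0, 0, 0.02, 0.3, 0, 0, 0.04, 0.3, 0, 0, 0.04, 0.3, 0, 0, 0.04, 0.3, 0, 0, 0.04, 0.3, 0, 0, 0.04, 0.3, 0, 0, 0.04, 0.3, 0, 0, 0.04, 0.3, 0, 0, 0.04])

```text
clock: 10.15
position: [503.4, -47.5, 27.2]
tcp_rot: [-178.5, 0.1, -6.3]
force: [-0.1, -0.1, 0.3]
opening: 0.642
grasp_force: 0.5
```

step_arm(rows=[0.3, 0, 0, 0.03, 0.2, 0, 0, 0, 0, 0, 0, 0])

```text
clock: 10.4
position: [507.6, -55.9, 27.3]
tcp_rot: [-178.2, 0.1, -7.3]
force: [-0.5, -0.2, 0.6]
opening: 0.645
grasp_force: 0.1
```

```bash
python3 look.py k5;python3 w.py
```

```text
[507.6 -55.9  27.3] [-0.5 -0.2  0.6] 10.4
(384, 512, 3)
cam [582. -68. 159.]
case [([242.0, 186.0], 0.72, [521.1, -20.8])]
case_center []
case_corner_left []
case_corner_right []
```

View pics/k5.png

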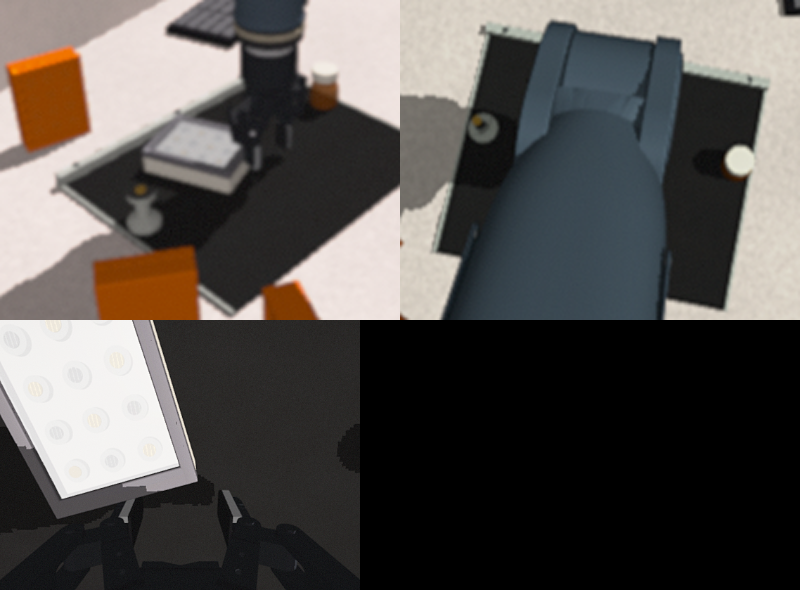

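The tool drifted about 40 mm to -y while turning, and the case slipped off the right finger and is still yawed. I'll check the joints before correcting.

```bash
python3 - <<'E'
from h import *
s=ctrl.read_state();print(np.round(s["joint_positions"],1),s["tcp_rot"],s["position"])
E
```

```text
[ -7.3  21.8 -21.8  46.5   1.8 179.9] [-1.78154168e+02  1.08408577e-01 -7.27035862e+00] [507.16716015 -55.28492759  27.35387744]
```

Joint 6 is at its 180° limit, so this yaw can't be reached this way round. I'll back off, lift, look, and come back with the tool half-turned, pushing with its -x side.

step_arm(rows=[-1, 0, 0, -0.05, -1, 0, 0, -0.05, -1, 0, 0, 0, 0, 0, -3, 0, 0, 0, -3, 0, 0, 0, -3, 0, 0, 0, -3, 0, 0, 0, -3, 0, 0, 0, -3, 0, 0, 0, 0, 0])

```text
clock: 11.63
position: [479.0, -59.3, 212.7]
tcp_rot: [-178.2, -0.5, -1.6]
force: [0.9, -0.4, 0.5]
opening: 0.644
grasp_force: 0.0
```

```bash
python3 w.py; cat >> w.py <<'E'
hsv=cv2.cvtColor(im,cv2.COLOR_BGR2HSV)
m=((im.min(2)>70)*255).astype(np.uint8)
n,L,S,C=cv2.connectedComponentsWithStats(m)
for i in np.argsort(-S[1:,4])[:3]+1: print(S[i].tolist())
E
python3 w.py
```

```text
(384, 512, 3)
cam [553. -65. 345.]
case [([142.0, 226.0], 0.74, [518.0, -21.9]), ([322.0, 45.0], 0.74, [289.5, 230.1])]
case_center [([362.0, 4.0], 0.7, [223.1, 303.7]), ([72.0, 213.0], 0.66, [587.7, -12.6])]
case_corner_left [([20.0, 150.0], 0.69, [641.0, 50.6])]
case_corner_right []
(384, 512, 3)
cam [551. -64. 338.]
case [([139.0, 223.0], 0.65, [518.3, -19.3])]
case_center [([71.0, 209.0], 0.96, [583.6, -9.3]), ([360.0, 0.0], 0.77, [226.0, 305.2])]
case_corner_left [([10.0, 147.0], 0.97, [643.4, 50.6])]
case_corner_right []
[371, 0, 141, 369, 24807]
[0, 0, 168, 329, 24286]
[136, 0, 136, 147, 14516]
```

View pics/wr.png

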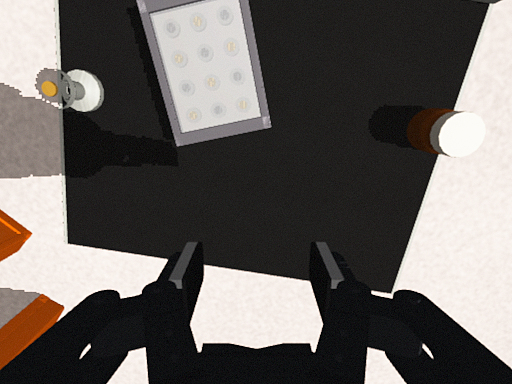

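The wrist view shows the case lying window-up, with near-end top corners at px (col 178,row 146) and (270,127). The jar and stand are untouched.

```bash
cat > q.py <<'E'
from h import *
# wrist camera, segment case (in given pixel ROI), give rect at z=42
s=ctrl.read_state(); p=np.array(s["position"]);Rt=Ro.from_euler('xyz',s["tcp_rot"],degrees=True).as_matrix()
c=ctrl.read_camera("wrist"); T=np.array(c["T_tool_cam"]); K=np.array(c["intrinsics"],float)
R=Rt@T[:3,:3]; o=p+Rt@T[:3,3]
a=onz(K,o,R,(146,178),42);b=onz(K,o,R,(127,270),42);e=onz(K,o,R,(0,137),42)
print(a.round(1),b.round(1),np.linalg.norm(a-b),np.degrees(np.arctan2(-(a-b)[0],(a-b)[1])),np.degrees(np.arctan2(*(e-a)[[1,0]])))
print(s["position"],s["tcp_rot"])
E
python3 q.py
```

```text
[514.6  23.3  42. ] [530.7 -68.4  42. ] 93.1358578790032 10.011038153353331 10.155185643137932
[476.63427318 -58.98470259 206.71294672] [-1.78145501e+02 -1.52316501e-02 -1.56961488e+00]
```

Case yaw is about 10° and its right leading corner is about 18 mm from the rail, so the rail can square it. I'm turning the tool half round at height.

step_arm(rows=[0, 0, 0, -0.12, 0, 0, 0, -0.12, 0, 0, 0, -0.12, 0, 0, 0, -0.12, 0, 0, 0, -0.12, 0, 0, 0, -0.12, 0, 0, 0, -0.12, 0, 0, 0, -0.12, 0, 0, 0, -0.12, 0, 0, 0, -0.12])

```text
clock: 13.02
position: [476.8, -59.0, 207.1]
tcp_rot: [-179.4, -1.7, 67.5]
force: [-0.5, -0.3, -0.0]
opening: 0.645
grasp_force: 0.0
```

step_arm(rows=[0, 0, 0, -0.12, 0, 0, 0, -0.12, 0, 0, 0, -0.12, 0, 0, 0, -0.12, 0, 0, 0, -0.12, 0, 0, 0, -0.12, 0, 0, 0, -0.12, 0, 0, 0, -0.12, 0, 0, 0, -0.12, 0, 0, 0, -0.12])

```text
clock: 13.85
position: [476.8, -59.0, 207.1]
tcp_rot: [178.6, -1.2, 136.3]
force: [-0.6, 0.1, -0.4]
opening: 0.645
grasp_force: 0.0
```

step_arm(rows=[0, 0, 0, -0.12, 0, 0, 0, -0.12, 0, 0, 0, -0.12, 0, 0, 0, -0.12, 0, 0, 0, -0.108, 0, 0, 0, 0, 0, 0, 0, 0])

```text
clock: 14.43
position: [476.9, -59.0, 207.1]
tcp_rot: [178.2, -0.2, 169.4]
force: [0.1, 0.1, -1.3]
opening: 0.645
grasp_force: 0.0
```

step_arm(rows=[0.3, 1.5, 0, 0, 0.3, 1.6, 0, 0, 0.3, 1.6, 0, 0, 0, 0, 2.5, 0, 0, 0, 2.5, 0, 0, 0, 2.5, 0, 0, 0, 2.5, 0, 0, 0, 2.5, 0, 0, 0, 2.5, 0, 0, 0, 2.0, 0])

```text
clock: 15.27
position: [476.2, -5.6, 37.1]
tcp_rot: [178.2, -0.3, 169.4]
force: [0.3, 0.8, 1.1]
opening: 0.645
grasp_force: 0.0
```

step_arm(rows=[0, 0, 0.9, 0, 0, 0, 0, 0])

```text
clock: 15.43
position: [475.6, -5.4, 28.3]
tcp_rot: [178.2, -0.4, 169.5]
force: [-0.5, -0.1, 0.6]
opening: 0.644
grasp_force: 0.0
```

```bash
cat > t.py <<'E'
from h import *
s=ctrl.read_state();p=np.array(s["position"])[:2]-[673,-73];a=np.radians(-10.4);c,n=np.cos(a),np.sin(a)
print("tray xy",c*p[0]+n*p[1],-n*p[0]+c*p[1],s["clock"],np.round(s["force"],1))
_,K,o,R=cam("side")
for nm,z in(("case",24),("case_center",24),("case_corner_left",6),("case_corner_right",6)):
  for d in ctrl.mark_of("side",nm)[:4]:
    q=onz(K,o,R,d["location"],z)[:2]; p=q-[673,-73]
    x,y=c*p[0]+n*p[1],-n*p[0]+c*p[1]
    if -250<x<40 and abs(y)<150: print(nm,round(d["p"],2),"tray",round(x,1),round(y,1))
E
python3 t.py
```

```text
tray xy -206.38371573976784 30.890033054733358 15.4333 [-0.5 -0.1  0.6]
case 0.71 tray -161.0 23.5
case_center 0.78 tray -107.3 53.0
case_corner_left 0.73 tray -58.2 126.1
case_corner_right 0.95 tray -9.7 20.4
```

The side view agrees with the estimate (right corner about 10–18 mm from the rail). Pushing towards the rail.

step_arm(rows=[-0.5, 0, 0, 0, -0.5, 0, 0, 0, -0.5, 0, 0, 0, -0.4, 0, 0, 0, -0.4, 0, 0, 0, -0.3, 0.05, 0, 0, -0.3, 0.1, 0, 0, -0.3, 0.1, 0, 0, -0.3, 0.1, 0, 0, -0.3, 0.1, 0, 0])

```text
clock: 16.52
position: [515.3, -7.8, 29.8]
tcp_rot: [178.2, -0.2, 169.6]
force: [-0.8, 0.2, -0.2]
opening: 0.644
grasp_force: 0.4
```

```bash
python3 t.py
```

```text
tray xy -166.86847566997494 35.6920247047357 16.5167 [-0.8  0.2 -0.2]
case 0.88 tray -153.6 29.7
case_center 0.57 tray -88.3 45.3
case_corner_left 0.81 tray -47.8 118.2
```

step_arm(rows=[-0.3, 0.1, 0, 0, -0.3, 0.1, 0, 0, -0.3, 0.1, 0, 0, -0.3, 0.1, 0, 0, -0.3, 0.1, 0, 0, 0, 0, 0, 0])

```text
clock: 17.27
position: [530.5, -5.2, 29.7]
tcp_rot: [178.1, -0.3, 169.7]
force: [-3.0, 1.8, 1.0]
opening: 0.643
grasp_force: 1.6
```

```bash
python3 t.py
```

```text
tray xy -152.39911346079566 40.99457136825504 17.2667 [-3.   1.8  1. ]
case 0.62 tray -144.1 39.8
case_center 0.97 tray -79.0 53.2
case_corner_left 0.68 tray -24.6 116.2
case_corner_right 0.97 tray 12.4 12.1
```

step_arm(rows=[-0.25, 0.1, 0, 0, -0.25, 0.1, 0, 0, -0.25, 0.1, 0, 0, -0.25, 0.1, 0, 0, 0, 0, 0, 0])

```text
clock: 17.93
position: [538.6, -2.0, 29.2]
tcp_rot: [178.0, -0.5, 169.7]
force: [-17.3, 13.0, 5.0]
opening: 0.646
grasp_force: 9.2
```

```bash
python3 t.py
```

```text
tray xy -145.00097969568546 45.61079171739435 17.9333 [-17.3  13.    5. ]
case 0.65 tray -132.1 43.6
case_center 0.9 tray -79.4 61.9
case_corner_left 0.7 tray -23.1 116.4
case_corner_right 0.77 tray -3.7 23.8
```

Force rose to 17 N before the corners levelled, so I'll use the last picture here.

```bash
python3 - <<'E'
from h import *
a=cam("side")[0]; w=ctrl.read_camera("wrist")["img"]
a=cv2.resize(a[195:275,140:270],(780,480),interpolation=cv2.INTER_CUBIC)
a=a[40:340]
w=cv2.resize(w,(400,300)); t=cv2.resize(cam("top")[0][110:245,140:320],(400,300),interpolation=cv2.INTER_CUBIC)
cv2.imwrite("pics/k6.png",np.vstack([np.hstack([a,np.zeros((300,20,3),np.uint8)]),np.hstack([w,t])]))
s=ctrl.read_state();print(s["moment"],np.round(s["joint_positions"],1))
E
```

```text
[2.70938817 3.09558072 0.81666424] [ -1.4  24.6 -17.1  48.5   2.    8.9]
```

View pics/k6.png

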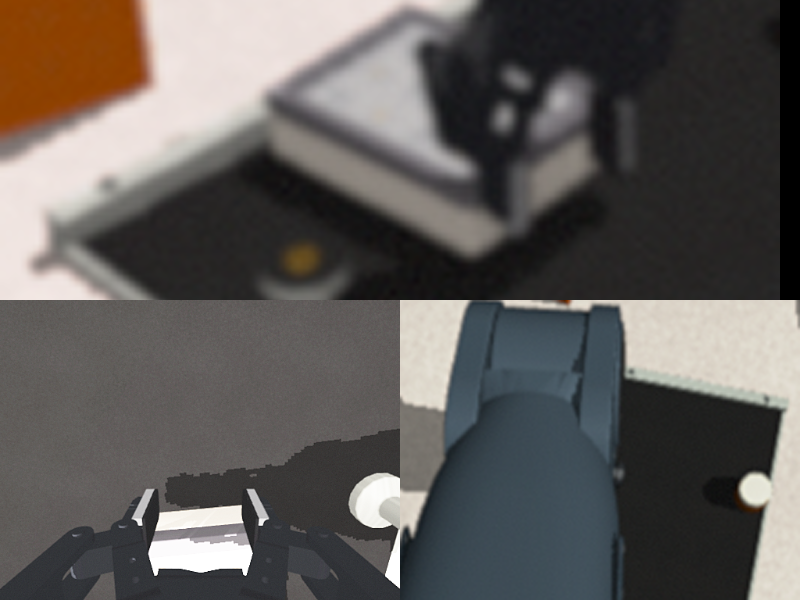

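Left finger presses the near end, the right finger is just past the right corner. Friction holds the case on the line to its right leading corner. Turning about that corner needs the near end to move left, so I'll ease back and push mostly sideways.

step_arm(rows=[0.3, 0.1, 0, 0, 0.2, 0.2, 0, 0, 0, 0.3, 0, 0, -0.1, 0.3, 0, 0, -0.1, 0.3, 0, 0, -0.15, 0.3, 0, 0, -0.15, 0.3, 0, 0, 0, 0, 0, 0])

```text
clock: 19.0
position: [545.1, 14.7, 30.7]
tcp_rot: [178.2, -0.2, 169.7]
force: [-0.4, -0.2, -0.0]
opening: 0.641
grasp_force: 0.0
```

```bash
python3 t.py
```

```text
tray xy -141.6295530698769 63.15217153053415 19.0 [-0.4 -0.2 -0. ]
case 0.87 tray -140.2 50.1
case_center 0.68 tray -79.7 59.6
case_corner_left 0.69 tray -6.9 110.5
case_corner_right 0.61 tray 13.2 4.0
```

step_arm(rows=[-0.15, 0.1, 0, 0, -0.15, 0.1, 0, 0, -0.15, 0.1, 0, 0, -0.1, 0, 0, 0, 0, 0, 0, 0])

```text
clock: 19.67
position: [548.0, 16.0, 30.1]
tcp_rot: [178.2, -0.5, 169.6]
force: [-15.5, -0.9, 8.8]
opening: 0.648
grasp_force: 7.9
```

```bash
python3 t.py
```

```text
tray xy -139.02762981345452 64.99403079226019 19.6667 [-15.5  -0.9   8.8]
case 0.88 tray -138.3 50.6
case_center 0.91 tray -78.5 63.3
case_corner_left 0.93 tray -5.4 99.6
case_corner_right 0.58 tray 5.1 -2.8
```

Contact force is straight into the rail now. I'll retreat and measure from above with the arm out of the way.

step_arm(rows=[0.5, 0, 0, 0, 1, 0, 0, 0, 1, 0, 0, 0, 1, 0, 0, 0, 0.5, 0, -2.5, 0, 0, 0, -3, 0, 0, 0, -3, 0, 0, 0, -3, 0, 0, 0, -3, 0, 0, 0, -3, 0])

```text
clock: 20.75
position: [510.6, 17.7, 207.5]
tcp_rot: [178.2, -0.2, 169.6]
force: [1.5, -0.7, -0.0]
opening: 0.641
grasp_force: 0.0
```

step_arm(rows=[1, -2.5, 0, 0, 1, -2.5, 0, 0, 1, -2.5, 0, 0, 1, -2.5, 0, 0, 1, -2.5, 0, 0, 1, -2.5, 0, 0, 1, -2.5, 0, 0, 1, -2.5, 0, 0, 1, -2.5, 0, 0, 1, -2.5, 0, 0])

```text
clock: 21.58
position: [366.7, -211.1, 198.3]
tcp_rot: [178.2, -0.2, 169.6]
force: [-0.4, -0.6, 0.7]
opening: 0.646
grasp_force: 0.0
```

```bash
cat > m.py <<'E'
from h import *
im,K,o,R=cam("top"); g=im.max(2); ctrl.boxes_of("top","case")
def line(pts):
    l=cv2.fitLine(np.array(pts,np.float32),cv2.DIST_HUBER,0,.01,.01).ravel(); return l
def edge(col,rows,thr,z):  # along an image column from bottom to top, first dark->bright subpixel
    v=cv2.GaussianBlur(g,(3,3),0)[:,col].astype(float)
    for r in rows:
        if v[r]<thr<=v[r-1]: return onz(K,o,R,(r-(thr-v[r])/(v[r-1]-v[r]),col),z)[:2]
P=[edge(c,range(190,125,-1),90,6) for c in range(250,305,3)]
l=line([p for p in P if p is not None]); a=np.degrees(np.arctan2(-l[2],-l[3])) if l[3]<0 else np.degrees(np.arctan2(l[2],l[3]))
print("rail line",l,"tray yaw",-a)
ux=np.array([abs(l[3]),-abs(l[2])]); p0=l[[0,1]] if 0 else np.array([l[2],l[3]])
base=np.array([l[2],l[3]]) # placeholder
pt=np.array([l[2],l[3]])
q=cv2.fitLine(np.array([p for p in P if p is not None],np.float32),cv2.DIST_HUBER,0,.01,.01).ravel()
d,pp=q[:2],q[2:]; n=np.array([d[1],-d[0]]); n*=np.sign(n[0])
print("tray yaw",np.degrees(np.arctan2(n[1],n[0])))
w=(g>75).astype(np.uint8)*255; 
cv2.imwrite("pics/m.png",w)
w[:, :178]=0
# case mask: bright blob below rail
Kc=[]
for c in range(180,290):
    rr=np.where(w[140:235,c])[0]+140
    e=edge(c,range(232,135,-1),75,42)
    if e is not None: Kc.append((c,*e,*( (e-pp)@np.array([n,[-n[1],n[0]]]).T)))
for k in Kc[::4]: print(np.round(k,1))
for nm,z in(("case",24),("case_center",24),("case_corner_left",6),("case_corner_right",6),("jar",0),("stubstand",6)):
  for t in ctrl.mark_of("top",nm)[:3]:
    e=onz(K,o,R,t["location"],z)[:2]; print(nm,round(t["p"],2),np.round(t["location"]),e.round(),((e-pp)@np.array([n,[-n[1],n[0]]]).T).round(1))
E
python3 m.py
```

```text
rail line [ 1.7949425e-01  9.8375905e-01  6.6015710e+02 -1.5729195e+02] tray yaw 76.59833
tray yaw -10.340302
[191.  691.6  74.7 -10.7 233.9]
[195.  689.6  63.3 -10.6 222.3]
[ 199.   564.7   46.8 -130.6  183.7]
[ 203.   558.1   35.4 -135.   171.3]
[ 207.   556.2   24.2 -134.9  159.9]
[ 211.   554.8   13.  -134.2  148.6]
[ 215.   552.7    1.8 -134.2  137.2]
[ 219.   550.2   -9.4 -134.7  125.7]
[ 223.   548.1  -20.7 -134.7  114.3]
[ 227.   545.6  -31.9 -135.2  102.8]
[ 231.   542.8  -43.1 -136.    91.2]
[ 235.   566.6  -53.7 -110.6   85.2]
[239.  620.4 -63.5 -55.9  85.1]
[243.  664.  -73.8 -11.2  82.8]
[247.  662.  -85.3 -11.2  71.2]
[251.  659.9 -96.7 -11.1  59.6]
[ 255.   658.1 -108.1  -10.9   48. ]
[ 259.   656.1 -119.5  -10.7   36.5]
[ 263.   653.9 -130.9  -10.9   24.8]
[ 267.   651.6 -142.4  -11.1   13.2]
[ 271.   649.4 -153.8  -11.2    1.5]
[ 275.   647.6 -165.2  -11.   -10. ]
[ 279.   645.6 -176.6  -10.8  -21.6]
[ 283.   643.5 -188.   -10.9  -33.2]
[ 287.   641.2 -199.4  -11.1  -44.9]
case 0.93 [185. 214.] [551.   6.] [-136.3  140.7]
case 0.82 [287. 122.] [267. 245.] [-459.4  324.9]
case 0.8 [227. 114.] [427. 277.] [-307.  385.]
case_center 0.93 [ 91. 201.] [833.  53.] [132.7 238.3]
case_center 0.81 [160. 225.] [624. -22.] [-59.8 126.7]
case_center 0.77 [284. 111.] [272. 273.] [-459.1  353.4]
case_corner_left 0.85 [275. 125.] [298. 243.] [-427.7  329. ]
case_corner_left 0.65 [ 70. 182.] [904. 116.] [190.9 312.3]
case_corner_left 0.59 [244. 110.] [382. 292.] [-354.2  391.9]
case_corner_right 0.96 [213.  82.] [466. 376.] [-286.8  490. ]
case_corner_right 0.9 [ 84. 220.] [865.   1.] [173.3 192.7]
case_corner_right 0.77 [146. 242.] [674. -71.] [-2.2 87.4]
jar 0.5 [198. 297.] [ 522. -233.] [-122.1  -99.3]
stubstand 0.59 [176. 173.] [579. 127.] [-130.8  265.2]
```

From above, the near end is about 128–130 mm from the rail and nearly parallel, so it is about flush. My last push was about 15 mm off-centre though, so I'll make one centred, gentle two-finger push to seat it.

step_arm(rows=[-1.01, 2.36, 0, 0, -1.01, 2.36, 0, 0, -1.01, 2.36, 0, 0, -1.01, 2.36, 0, 0, -1.01, 2.36, 0, 0, -1.01, 2.36, 0, 0, -1.01, 2.36, 0, 0, -1.01, 2.36, 0, 0, -1.01, 2.36, 0, 0, -1.01, 2.36, 0, 0])

```text
clock: 22.82
position: [509.8, 5.9, 205.3]
tcp_rot: [178.2, -0.2, 169.7]
force: [-0.0, -0.8, -0.4]
opening: 0.644
grasp_force: 0.0
```

step_arm(rows=[0, 0, 2.5, 0, 0, 0, 2.5, 0, 0, 0, 2.5, 0, 0, 0, 2.5, 0, 0, 0, 2.5, 0, 0, 0, 2.5, 0, 0, 0, 2, 0, 0, 0, 0, 0])

```text
clock: 23.48
position: [507.2, 10.2, 32.0]
tcp_rot: [178.2, -0.5, 169.7]
force: [-1.6, -0.5, -1.8]
opening: 0.642
grasp_force: 0.0
```

```bash
python3 t.py
```

```text
tray xy -178.10178708513456 51.866160002009046 23.4833 [-1.6 -0.5 -1.8]
case 0.95 tray -132.7 41.2
case_center 0.87 tray -71.9 52.8
case_corner_left 0.87 tray -12.9 110.7
case_corner_right 0.93 tray 9.2 -0.4
```

step_arm(rows=[-0.6, 0, 0.05, 0, -0.6, 0, 0.05, 0, -0.6, 0, 0.05, 0, -0.6, 0, 0.05, 0, -0.4, 0, 0, 0, -0.3, 0, 0, 0, -0.2, 0, 0, 0, -0.2, 0, 0, 0, -0.2, 0, 0, 0, 0, 0, 0, 0])

```text
clock: 24.57
position: [545.5, 2.6, 33.0]
tcp_rot: [178.2, -0.3, 169.6]
force: [-3.8, -0.3, -0.6]
opening: 0.643
grasp_force: 1.5
```

step_arm(rows=[-0.15, 0, 0, 0, -0.1, 0, 0, 0, 0, 0, 0, 0])

```text
clock: 24.82
position: [545.7, 2.4, 32.7]
tcp_rot: [178.2, -0.5, 169.6]
force: [-17.4, 1.7, 10.2]
opening: 0.642
grasp_force: 8.9
```

It is firmly seated at 17 N. Retreating and checking from above.

step_arm(rows=[0.5, 0, 0, 0, 1, 0, 0, 0, 1, 0, 0, 0, 1, 0, 0, 0, 0.5, 0, -2.5, 0, 0, 0, -3, 0, 0, 0, -3, 0, 0, 0, -3, 0, 0, 0, -3, 0, 0, 0, -3, 0])

```text
clock: 25.65
position: [508.5, 3.8, 210.1]
tcp_rot: [178.2, -0.2, 169.6]
force: [1.3, -0.5, -0.3]
opening: 0.645
grasp_force: 0.0
```

step_arm(rows=[1, -2.5, 0, 0, 1, -2.5, 0, 0, 1, -2.5, 0, 0, 1, -2.5, 0, 0, 1, -2.5, 0, 0, 1, -2.5, 0, 0, 1, -2.5, 0, 0, 1, -2.5, 0, 0, 1, -2.5, 0, 0, 1, -2.5, 0, 0])

```text
clock: 26.48
position: [364.6, -225.0, 200.8]
tcp_rot: [178.2, -0.2, 169.6]
force: [-0.6, 0.8, 0.3]
opening: 0.645
grasp_force: 0.0
```

```bash
cat > f.py <<'E'
from h import *
from scipy.optimize import minimize
im,K,o,R=cam("top"); g=im.max(2).astype(np.uint8)
S=8
def proj(P): return np.array([px(K,o,R,p) for p in P])
def yawfit(P):
    q=cv2.fitLine(np.array(P,np.float32),cv2.DIST_HUBER,0,.01,.01).ravel(); d=q[:2]*np.sign(q[1]); return np.degrees(np.arctan2(-d[0],d[1])),q[2:],np.array([d[1],-d[0]])
b=cv2.GaussianBlur(g,(3,3),0).astype(float)
def cross(line,rng,thr,col=True):
    for r in rng:
        v0,v1=(b[r,line],b[r-1,line]) if col else (b[line,r],b[line,r+(1 if rng.step>0 else -1)])
        if v0<thr<=v1:
            t=(thr-v0)/(v1-v0); return (r-t,line) if col else (line,r+t*(1 if rng.step>0 else -1))
rail=[onz(K,o,R,cross(c,range(190,125,-1),90),6)[:2] for c in range(250,304,2)]
ty,tp,tn=yawfit(rail); print("tray yaw",ty)
near=[onz(K,o,R,cross(c,range(232,150,-1),75),6)[:2] for c in range(205,231)]
cy,cp,cn=yawfit(near); print("near-end yaw",cy,"near end dist to rail",((np.array(near)-tp)@tn).min(),((np.array(near)-tp)@tn).max())
for nm,rng in(("right",range(260,220,-1)),):
    P=[onz(K,o,R,e,42)[:2] for r in range(152,184,2) if (e:=cross(r,rng,75,False)) is not None]
    q=cv2.fitLine(np.array(P,np.float32),cv2.DIST_HUBER,0,.01,.01).ravel();d=q[:2]*np.sign(q[0]);print(nm,"side yaw",np.degrees(np.arctan2(d[1],d[0])),len(P))
s=ctrl.read_state();print(s["clock"])
V={n:cam(n)[1:] for n in("top","side")}
for nm in("jar","stubstand","mug"):
    a,c=ctrl.mark_of("top",nm),ctrl.mark_of("side",nm)
    if a and c: print(nm,tri((*V["top"],a[0]["location"]),(*V["side"],c[0]["location"])).round(1))
E
python3 f.py
```

```text
tray yaw -10.300927
near-end yaw -10.983495 near end dist to rail -128.72837995511873 -127.6097797435474
right side yaw -10.468433 16
26.5333
jar [ 614.  -164.7  -27.2]
stubstand [569.3 127.   14.7]
mug [ 460.5 -548.2    3.1]
```

The case yaw matches the tray to within about 0.5°, and the near end is about 128 mm from the rail for a 130 mm case, so it is flush. The stand, and the jar's top-view pixel, are unchanged within noise.

```bash
python3 -c "
from plant import ctrl
print(ctrl.finish_job())"
```

```text
the job is handed in; nothing more can be done
None
```

The job is handed in, with no verdict returned: the case lies on its back, window up, with its leading end measured flush against the stop rail (within about 2 mm and 0.7°), and the jar, stub stand and mug look unmoved (the jar was checked in the top view only).

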